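# Glue and close a split ultrasound-probe housing, and hold it shut

## Task

Take the brush out of its holder, dip its tip briefly into the open pot, dab the dark sprung block in the lower probe half with it, and stand the brush back in its holder. Then fit the loose upper probe half onto the two dowels of the lower half, wide head over wide head, and press it fully home against the spring so the joint is closed all along; the program finishes while still holding the pair pressed together. Leave the pot and everything else on the bench where they are.

Things in the scene. Friction and masses are not known exactly. Their poses are not given: they have to be found in the camera images.
- lower: nest plate (dark steel, 170 x 86 x 14 mm) fixed to the bench, holding the white lower probe half (outline as the upper half), joint face up, 40 mm above the bench. Origin: bench level under the joint centre; x along the probe to the wide head, z up. Two steel dowels on the centre line at x = -44 and +34: diameter 8, 14 tall, upper 7 mm tapering to diameter 3.6
- lower_joint (a point): point on the lower half's joint face, above lower's origin (z = 40); same axes (all sizes here are in mm)
- lower_head (a point): foot of the dowel in the wide head of the lower half, x = +34, at joint-face height
- stack_top (a point): centre of the top of the dark sprung block (36 along x by 24) between the dowels, at x = -6 of lower; at rest it stands 5 proud of the joint face (45 above the bench) and gets pushed in flush when the housing is closed
- stack (a joint): how far the sprung block is pushed down, m: 0 at rest, 0.005 flush with the joint face, 0.0055 stop. Spring: about 5 N to start it moving, 9 N when flush; it lifts the upper half off again if that is let go.
- upper: loose white upper probe half, 0.12 kg, joint face down on the bench, 24 mm thick, vertical sides. Origin: centre of the joint face; x to the wide head, z up. Handle x -56 to 14, 36 wide; head x 14 to 54, 50 wide; nose x 54 to 68, 40 wide. Through holes of diameter 9.5 at x = -44 and +34. Closed: origin at lower_joint, axes parallel
- upper_head (a point): mouth of the head hole in the upper half's joint face, x = +34 of upper
- upper_grip (a point): good place to grip across the 36 mm handle: x = -6, 12 above the joint face of upper, near its centre of mass
- brush: round brush standing upright in its holder, 120 long, 40 g. Origin: the tip (bottom end of the dark bristles); z up along the handle. Stiff bristles diameter 10 up to z = 22, steel ferrule diameter 12 to z = 48, wooden handle diameter 14 to z = 120.
- brush_tip (a point): tip of the bristles = origin of brush
- brush_grip (a point): point on the brush axis, 80 from the tip, to grip the handle
- well: grey holder block fixed to the bench, 50 x 50 x 45 high, with one round hole in its top, diameter 17, 40 deep (its floor 5 above the bench), mouth slightly chamfered. Origin: bench level under the hole's axis. The brush standing in it has its tip 5 above the bench.
- pot: small open white ceramic pot, loose, 0.3 kg, 45 high, outer diameter at the rim 60, wall 4, empty. Origin: centre of its underside, z up.
- spare: bystander, leave alone: the small straight spare shell (white plastic, 90 x 30 x 20, one hole); origin at its underside
- gel: bystander, leave alone: closed gel bottle (white, diameter 60, 160 high); origin at its underside
- driver: bystander, leave alone: screwdriver lying on the bench; origin at its underside
- tape: bystander, leave alone: roll of tape lying flat (outer diameter 84, 20 high); origin at its underside
- jar: bystander, leave alone: small closed glass jar with black lid (diameter 56, 70 high); origin at its underside
- weight: bystander, leave alone: steel cylinder weight (diameter 44, 35 high); origin at its underside
Not all that is in view belongs to the job. What is shaped like the upper but green or turquoise is not meant.

How it is judged (in metres and radians):
On the way, in this order (a step that is already met when the one before it is completed fails the run):
1. brush tip inside the pot, at least 12 mm below the rim (horizontal distance between brush_tip and pot below 0.026 m and z of brush_tip in the frame of pot between 0 and 0.033 m), for 0.1 s.
2. brush tip touches the sprung block in the lower half (contact force between brush and lower above 0.2 N and x of brush_tip in the frame of stack_top between -0.02 and 0.02 m and y of brush_tip in the frame of stack_top between -0.014 and 0.014 m and z of brush_tip in the frame of stack_top below 0.004 m), for 0.05 s.
3. brush stands in its holder again, let go (horizontal distance between brush_tip and well below 0.007 m and z of brush_tip in the frame of well below 0.012 m and angle between brush's own z axis and vertical below 0.2 rad and contact force between the fingers and brush below 0.05 N), for 0.2 s.
At the end, for the whole second after the job is handed in: Upper half on both dowels, head over head, joint closed within 1.5 mm (2.5 mm sideways, 0.04 rad), sprung block pushed in, fingers still pressing it (over 5 N between the halves), at rest; brush upright at the bottom of its holder; pot upright, within 30 mm of its start (all of step 3 and z of upper in the frame of lower_joint between -0.002 and 0.0015 m and horizontal distance between upper and lower_joint below 0.0025 m and distance between upper_head and lower_head below 0.0035 m and angle between the z axis of upper and the z axis of lower, either way round below 0.04 rad and value of joint stack above 0.0035 m and contact force between upper and lower above 5 N and contact force between the fingers and upper above 3 N and linear speed of upper below 0.02 m/s and angle between pot's own z axis and vertical below 0.1 rad and distance of pot from where it was at the start of the episode below 0.03 m); the arm keeps its last pose, push and grip.
It fails at once if a bystander is moved more than 25 mm (distance of any of spare, gel, driver, tape, jar, weight from where it was at the start of the episode above 0.025 m).
It fails at once if the pot is tipped over (angle between pot's own z axis and vertical above 0.6 rad).
It also fails if it takes over 64 s, if anything falls off the work surface, if the arm or the gripper's body presses on something with over 40 N, if the wrist force passes 120 N, or if a joint passes its speed limit or range.

## Robot

A 6-joint arm with a two-finger parallel gripper is mounted at the origin on the work surface. World frame = base frame: x ahead of the robot, y to its left, z up, the work surface at z = 0. Lengths are in m, angles in degrees, forces in N, time in s.
With the tool pointing down it reaches from about 0.325 to 0.85 m from the base axis. Payload 15.5 kg.
Tool frame: the origin (TCP) lies midway between the tips of the shut fingers; the grasp point (between the pads) lies 19 mm behind it; y points along the fingers, x is the direction in which the jaws open and shut, and the axes are right-handed (so a half turn about y gives the same grasp; the last joint's range is limited). The gripper opens to 91 mm and grips with 3 to 60 N. Pads are 32 mm wide; open, the fingers measure 118 mm over their backs; the gripper's body (76 mm by 178 mm) begins 60 mm behind the grasp point.
Start: joints at [-74.112, 28.281, 77.091, -0, 74.628, -5.472], TCP at [0.228, -0.582, 0.214] pointing down, gripper open.
Joint ranges: [-166.48, 166.48], [-47.26, 123.95], [12.59, 153.08], [-70.14, 250.14], [6.76, 159.57], [-176.63, 176.63]. Speed limits (degrees/s): [108.29, 108.29, 147.25, 172.46, 172.46, 172.46].

## Interface

Orientations are given as a 3x3 rotation matrix whose columns are the frame's x, y, z axes.
In Python, from bench import ctrl gives the robot as it stands. The module is installed in compiled form; this text tells all that it offers. Calls block until the motion is done:
- ctrl.goto(position, orientation): joint-space move of the TCP to a pose.
- ctrl.move_l(position, vel=0.15, ori=None, contact_N=None): straight line of the TCP; ori=None keeps the orientation; vel is the mean speed in m/s. With contact_N (N) it stops when the force on the tool has changed by that much, and returns True; else False.
- ctrl.movej(angles): joint-space move.
- ctrl.command_gripper(opening): opening from 0.0 (shut) to 1.0 (fully open); the grip force is fixed at half the most; returns when the fingers have stopped.
- ctrl.sleep(seconds).
- ctrl.ik(position, orientation): joint angles nearest the present ones, or None.
- ctrl.read_camera(name): name is "side" or "top"; returns the picture (480x640x3 uint8, blue, green, red); there is no depth.
- ctrl.camera_params(name): a dict with "fx", "fy", "cx", "cy" (pixels), "pose" (4x4, takes a point from camera to world coordinates). Camera axes: x right, y up, looking along -z (the intrinsics and any distortion apply to the point x, -y, -z); pixel columns grow to the right and rows downward; lengths in m; the calibration is good to about 2 mm. A picture is of the moment at which its call begins. camera_params takes no time and is no camera call.
A pose or a line that the arm cannot do raises ctrl.MotionError and nothing moves.
- ctrl.sign_off(): hands the job in, once; it reports no verdict.
Readings, each from a call of its own:
- ctrl.current_t(): time.
- ctrl.current_q(): joint angles.
- ctrl.current_dq(): joint speeds.
- ctrl.current_effort(): joint torques, N m.
- ctrl.current_tool_pos(): TCP position.
- ctrl.current_eef_rot(): TCP orientation.
- ctrl.current_contact_force(): force on the tool from outside, world axes, zero at the start.
- ctrl.current_wrist_torque(): the same for the moment, N m.
- ctrl.current_grip_width(): opening from 0.0 (shut) to 1.0 (fully open).
Only numpy, scipy, OpenCV 4.12 (cv2) and the standard library are available. Lean on these libraries where they do the work, as an engineer would, in place of code of your own. Each camera call takes 0.05 s, during which the arm holds its last target. There are 200 camera calls.

## Working session

There is one attempt and no reset: what is moved stays moved. The work goes in short steps, each a Python script; the robot and the scene stay as the last script left them, time stands still between calls to the robot, and variables do not carry over. Pictures are saved under pics/ and viewed, about 8 in all and at most 12, crops included, and the job is handed in when it is done.

```bash
mkdir -p pics; python3 - <<'E'
from bench import ctrl
import cv2, numpy as np
np.set_printoptions(precision=4,suppress=True)
for n in("side","top"):
    cv2.imwrite(f"pics/{n}0.png",ctrl.read_camera(n)); p=ctrl.camera_params(n); print(n,p)
print(ctrl.current_t(),ctrl.current_tool_pos(),ctrl.current_eef_rot())
E
```

```text
side {'fx': 587.3537349884724, 'fy': 587.3537349884724, 'cx': 311.9428530866348, 'cy': 244.49993894781315, 'pose': array([[-0.8433,  0.3973, -0.362 ,  0.0453],
       [-0.5375, -0.6198,  0.5718,  0.8062],
       [ 0.0028,  0.6767,  0.7362,  1.0901],
       [ 0.    ,  0.    ,  0.    ,  1.    ]])}
top {'fx': 537.2426739469037, 'fy': 537.2426739469037, 'cx': 313.33152475092817, 'cy': 232.95368219740988, 'pose': array([[ 0.0123,  0.9885, -0.1509,  0.3272],
       [-0.9999,  0.0136,  0.007 ,  0.019 ],
       [ 0.009 ,  0.1508,  0.9885,  1.5984],
       [ 0.    ,  0.    ,  0.    ,  1.    ]])}
0.1 [ 0.2275 -0.5817  0.2134] [[ 0.3642 -0.0003  0.9313]
 [-0.9313  0.0011  0.3642]
 [-0.0011 -1.      0.0001]]
```

View pics/top0.png

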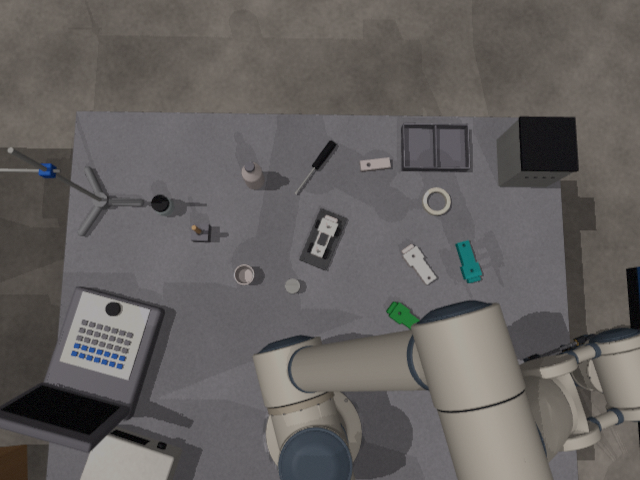

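View pics/side0.png

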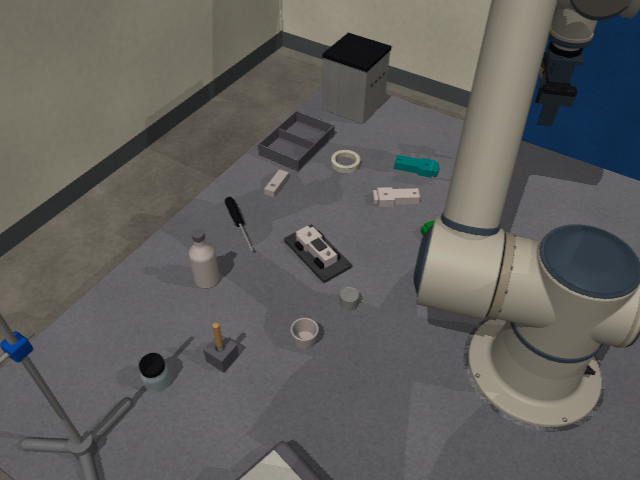

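Candidates for the upper half, in the top view: white stepped part (420,263), turquoise (469,262), green (404,316), and the small straight white spare (376,164). By the description it is the white one at (420,263). The brush is at (200,232), the pot at (245,275) and the lower half at (324,238). The jar (160,203) and weight (292,286) are bystanders. Next, one close crop of each.

```bash
python3 - <<'E'
import cv2, numpy as np
def tile(n,u,v,w,h,s):
    im=cv2.imread(f"pics/{n}0.png")[v:v+h,u:u+w]; return cv2.resize(im,None,fx=s,fy=s,interpolation=cv2.INTER_CUBIC)
def lab(t,u,v,s):
    for k in range(0,t.shape[1],10*s): cv2.putText(t,str(u+k//s),(k,8),0,.3,(0,255,255)); cv2.line(t,(k,10),(k,14),(0,255,255))
    for k in range(10*s,t.shape[0],10*s): cv2.putText(t,str(v+k//s),(0,k+3),0,.3,(0,255,255)); cv2.line(t,(20,k),(24,k),(0,255,255))
    return t
def mk(L,s=5):
    return np.vstack([np.hstack([lab(tile(n,u,v,w,60,s),u,v,s) for n,u,v,w in r]) for r in L])
cv2.imwrite("pics/c1.png",mk([[("top",292,208,80),("top",385,235,80)],[("side",280,220,80),("side",360,165,80)]]))
cv2.imwrite("pics/c2.png",mk([[("top",180,210,50),("top",215,245,50),("top",275,260,50)],[("side",195,317,50),("side",280,305,50),("side",325,270,50)]]))
E
```

```text
(no output)
```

View pics/c1.png

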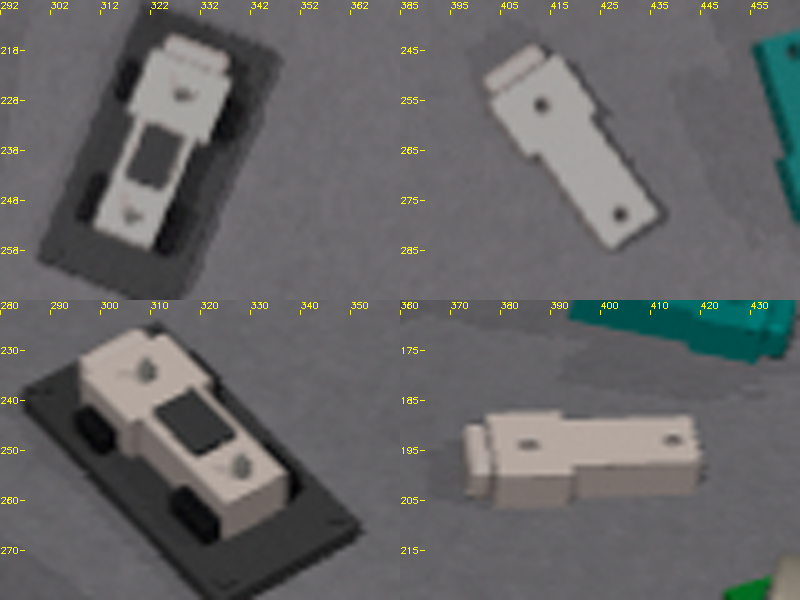

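View pics/c2.png

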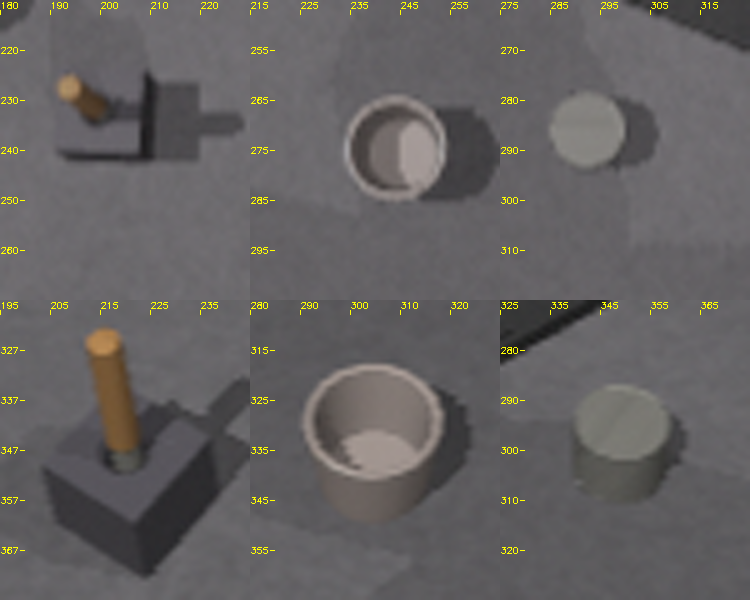

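The crops settle it: the upper half is the plain white stepped part with two holes at (413,256) and (429,277) and its head to the upper left. The lower half's head points up and slightly right, and the brush top is at (193,227). Next I fit poses from both views.

```bash
cat > h.py <<'E'
import numpy as np
from bench import ctrl
from scipy.optimize import least_squares
np.set_printoptions(precision=4,suppress=True)
P={n:ctrl.camera_params(n) for n in("side","top")}
def proj(n,p):
    c=P[n]; T=c["pose"]; q=(np.atleast_2d(p)-T[:3,3])@T[:3,:3]
    return np.c_[c["cx"]+c["fx"]*q[:,0]/-q[:,2], c["cy"]-c["fy"]*q[:,1]/-q[:,2]]
def px(o,pts,s=5): return np.array(o)+(np.array(pts,float)+.5)/s-.5
def place(v,m):
    c,s=np.cos(v[2]),np.sin(v[2]); m=np.array(m,float)/1000
    return np.c_[v[0]+c*m[:,0]-s*m[:,1], v[1]+s*m[:,0]+c*m[:,1], m[:,2]]
def fit(views,v0,yaw=True):
    "views: list of (cam, pixels, model mm)"
    k=3 if yaw else 2
    f=lambda v:np.concatenate([(proj(n,place(np.r_[v,0][:3],m))-u).ravel() for n,u,m in views])
    r=least_squares(f,v0[:k],loss="soft_l1",f_scale=.7); return r.x,[np.round(f(r.x)[i:i+2],1).tolist() for i in range(0,len(r.fun)*1,2)]
def R(yaw,):
    "tool down, jaw (tool x) along yaw"
    c,s=np.cos(yaw),np.sin(yaw); x=np.array([c,s,0]); y=np.array([0,0,-1.]); return np.c_[x,y,np.cross(x,y)]
E
cat > fit.py <<'E'
from h import *
def show(name,views,v0,yaw=True):
    for vs in [views]+[[v] for v in views]:
        x,r=fit(vs,v0,yaw); print(name,x*np.array([1,1,57.3])[:len(x)])
        if vs is views: print(r)
L=[("top",px((292,208),[(94,228),(153,248),(145,120),(183,133),(165,189),(127,177)]),
   [(-56,18,40),(-56,-18,40),(12,12,45),(12,-12,45),(-24,-12,45),(-24,12,45)]),
   ("side",px((280,220),[(220,212),(288,172),(193,88),(155,117),(197,154),(237,128),(241,153),(148,58)]),
   [(-56,18,40),(-56,-18,40),(12,-12,45),(12,12,45),(-24,12,45),(-24,-12,45),(-44,0,54),(34,0,54)])]
show("lower",L,[.5,0,-.4])
U=[("top",px((385,235),[(212,249),(263,213),(142,105),(220,214),(91,97),(160,53),(134,157),(200,105)]),
   [(-56,18,24),(-56,-18,24),(34,0,24),(-44,0,24),(54,25,24),(54,-25,24),(14,25,24),(14,-25,24)]),
   ("side",px((360,165),[(292,117),(300,163),(130,145),(273,140),(173,170),(96,172),(90,113),(170,112)]),
   [(-56,-18,24),(-56,18,24),(34,0,24),(-44,0,24),(14,25,24),(54,25,24),(54,-25,24),(14,-25,24)])]
show("upper",U,[.5,-.3,.6])
B=[("top",px((180,210),[(69,87)]),[(0,0,125)]),("side",px((195,317),[(104,42)]),[(0,0,125)])]
show("brushtop",B,[.5,.3],False)
W=[("side",px((195,317),[(44,167),(147,222),(212,127)]),[(-25,25,45),(-25,-25,45),(25,-25,45)])]
W2=[("top",px((180,210),[(57,150),(145,152),(150,74)]),[(-25,25,45),(-25,-25,45),(25,-25,45)])]
E
python3 - <<'E'
exec(open('fit.py').read())
show("well top",W2,[.5,.3,0.]); 
for perm in range(4):
    m=[(-25,25,45),(-25,-25,45),(25,-25,45),(25,25,45)]
    show("well side",[("side",W[0][1],[m[(i+perm)%4] for i in range(3)])],[.5,.3,0.])
Q=[("top",px((215,245),[(146,147)]),[(0,0,45)]),("side",px((280,305),[(123,121)]),[(0,0,45)])]
show("pot",Q,[.4,.2],False)
G=[("top",px((275,260),[(588-500,129)]),[(0,0,35)]),("side",px((325,270),[(622-500,122)]),[(0,0,35)])]
show("weight",G,[.4,.1],False)
E
```

```text
lower [  0.5532  -0.0198 -20.8473]
[[-0.4, -0.7], [-0.7, -0.2], [-0.1, -0.0], [-0.1, 0.4], [-1.0, 0.5], [-1.0, -0.1], [1.7, -1.5], [0.1, -0.3], [-0.0, -0.4], [-0.3, -1.9], [0.2, -0.5], [0.2, 0.3], [0.6, -0.1], [-0.3, -0.1]]
lower [  0.5534  -0.0207 -18.9626]
lower [  0.5527  -0.0188 -22.2594]
upper [ 0.4765 -0.3074 34.1909]
[[-0.9, -0.1], [-1.1, 0.3], [0.4, -0.2], [0.1, 0.1], [-0.2, 0.4], [-0.1, -0.0], [-1.0, -0.3], [-0.4, 0.8], [0.1, -0.5], [0.5, -0.7], [0.1, -1.0], [0.4, -0.6], [0.1, 0.2], [0.5, 0.0], [-0.3, -0.7], [-1.6, -0.8]]
upper [ 0.4768 -0.3088 35.1762]
upper [ 0.4757 -0.3055 33.3879]
brushtop [0.5644 0.3421]
[[-0.3, -0.1], [0.1, -0.2]]
brushtop [0.5643 0.3414]
brushtop [0.5644 0.3426]
well top [ 0.5637  0.3377 -2.1751]
[[0.2, 0.1], [-0.3, 0.6], [0.1, -0.7]]
well top [ 0.5637  0.3377 -2.1751]
well side [  0.5649   0.3403 -85.813 ]
[[0.2, 0.4], [-0.3, -0.6], [0.1, 0.1]]
well side [  0.5649   0.3403 -85.813 ]
well side [   0.5649    0.3403 -175.8196]
[[0.2, 0.4], [-0.3, -0.6], [0.1, 0.1]]
well side [   0.5649    0.3403 -175.8196]
well side [ 0.5649  0.3403 94.2002]
[[0.2, 0.4], [-0.3, -0.6], [0.1, 0.1]]
well side [ 0.5649  0.3403 94.2002]
well side [0.5649 0.3403 4.1936]
[[0.2, 0.4], [-0.3, -0.6], [0.1, 0.1]]
well side [0.5649 0.3403 4.1936]
pot [0.4418 0.2087]
[[-0.5, -0.0], [0.2, -0.3]]
pot [0.4417 0.2073]
pot [0.4417 0.2096]
weight [0.4115 0.0688]
[[-0.5, -0.1], [0.3, -0.3]]
weight [0.4112 0.0673]
weight [0.4115 0.0699]
```

```bash
cat > brush1.py <<'E'
from h import *
import cv2
bx,by=.5644,.3405; Rb=R(0.0)
# choose jaw sign with more comfortable q6
for y in (0,np.pi):
    print(y,ctrl.ik([bx,by,.2],R(y)),ctrl.ik([.55,-.02,.2],R(y)))
q=[ctrl.ik([bx,by,.25],R(y)) for y in (0,np.pi)]
y=min((0,np.pi),key=lambda a:abs(ctrl.ik([bx,by,.25],R(a))[5]) if ctrl.ik([bx,by,.25],R(a)) is not None else 999)
print("yaw",y)
ctrl.goto([bx,by,.22],R(y)); ctrl.command_gripper(.6)
ctrl.move_l([bx,by,.12],.15)
ctrl.move_l([bx,by,.068],.06,contact_N=5)
for n in("side","top"): cv2.imwrite(f"pics/{n}1.png",ctrl.read_camera(n))
print(ctrl.current_tool_pos(),ctrl.current_contact_force(),ctrl.current_t())
a=[cv2.resize(cv2.imread("pics/side1.png")[300:390,160:260],None,fx=4,fy=4),cv2.resize(cv2.imread("pics/top1.png")[190:280,150:250],None,fx=4,fy=4)]
cv2.imwrite("pics/c3.png",np.hstack(a))
E
python3 brush1.py
cat > refine.py <<'E'
from h import *
import cv2
from scipy.ndimage import map_coordinates
def refine(segs,v,img=0,cams=("top","side"),w=3):
    "segs: list of (mm a, mm b); edge-fit of pose v"
    for w in (3,2):
        S=[]
        for n in cams:
            g=cv2.GaussianBlur(cv2.imread(f"pics/{n}{img}.png"),(0,0),.7).astype(float).mean(2)
            for a,b in segs:
                m=np.array(a)+np.linspace(.12,.88,15)[:,None]*(np.array(b)-np.array(a,float))
                u=proj(n,place(v,m)); t=u[-1]-u[0]; t/=np.hypot(*t); nn=np.array([-t[1],t[0]])
                d=np.arange(-w,w+.01,.2); c=u[:,None]+d[None,:,None]*nn
                pr=np.abs(np.gradient(map_coordinates(g,[c[...,1],c[...,0]],order=1),axis=1))
                k=pr.argmax(1); ok=(pr.max(1)>1.5)&(k>0)&(k<len(d)-1)
                if ok.any(): S.append((n,m[ok],u[ok]+d[k[ok],None]*nn,nn))
        f=lambda v:np.concatenate([(proj(n,place(v,m))-e)@nn for n,m,e,nn in S])
        r=least_squares(f,v,loss="soft_l1",f_scale=.3); v=r.x
    return v,len(r.fun),np.median(np.abs(f(v)))
def ring(p): return [(p[i],p[(i+1)%len(p)]) for i in range(len(p))]
H=[(-56,18),(14,18)],[(-56,-18),(14,-18)],[(-56,-18),(-56,18)],[(14,25),(54,25)],[(14,-25),(54,-25)]
def half(z): return [((*a,z),(*b,z)) for a,b in H]
block=ring([(12,12,45),(12,-12,45),(-24,-12,45),(-24,12,45)])
plate=ring([(85,43,14),(85,-43,14),(-85,-43,14),(-85,43,14)])
if __name__=="__main__":
    for nm,s,v in (("upper",half(24),[.4765,-.3074,.597]),("lower",half(40)+block,[.5532,-.0198,-.364]),("plate",plate,[.5532,-.0198,-.364])):
        for c in (("top","side"),("top",),("side",)):
            x,n,e=refine(s,np.array(v),cams=c); print(nm,c,x*[1,1,57.2958],n,e)
E
python3 refine.py
```

```text
0 [25.9147 31.7839 72.8586 -0.     75.3575 25.9147] [-8.2994 23.1304 88.7687 -0.     68.1009 -8.2994]
3.141592653589793 [  25.9147   31.7839   72.8586   -0.       75.3575 -154.0853] [ -8.2994  23.1304  88.7687  -0.      68.1009 171.7006]
yaw 0
[0.5647 0.3406 0.0685] [ 1.591  -0.2825  0.1972] 6.175
upper ('top', 'side') [ 0.4761 -0.3063 35.2705] 150 0.2004083164664005
upper ('top',) [ 0.476  -0.3069 35.3349] 75 0.0036527887919634533
upper ('side',) [ 0.4757 -0.3049 34.8814] 75 0.1837363515165015
lower ('top', 'side') [  0.5526  -0.0203 -21.2984] 256 0.2708662640903785
lower ('top',) [  0.5525  -0.0209 -21.5065] 118 0.17435954275165516
lower ('side',) [  0.5526  -0.0188 -22.0476] 111 0.4430043813687936
plate ('top', 'side') [  0.5531  -0.0188 -20.7981] 84 0.30440068078759663
plate ('top',) [  0.5523  -0.0206 -21.5557] 51 0.20294848200366053
plate ('side',) [  0.5493  -0.0119 -21.6411] 55 0.5030342105334769
```

View pics/c3.png

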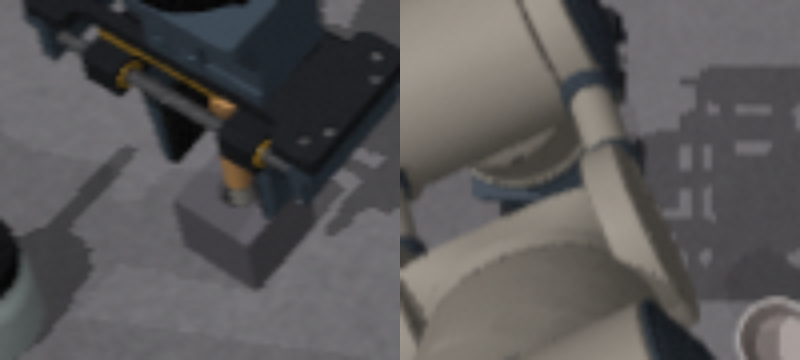

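Both crops show the brush handle standing between the open jaws, above the well. Grip and lift, then check before going to the pot.

```bash
python3 - <<'E'
from h import *
import cv2
ctrl.command_gripper(0.0); print("w",ctrl.current_grip_width()*91, ctrl.current_contact_force())
x,y,z=ctrl.current_tool_pos()
ctrl.move_l([x,y,z+.09],.1,contact_N=15)
ctrl.move_l([.4418,.2085,.165],.2)
print(ctrl.current_grip_width()*91,ctrl.current_tool_pos(),ctrl.current_contact_force(),ctrl.current_t())
for n in("side","top"): cv2.imwrite(f"pics/{n}2.png",ctrl.read_camera(n))
t=ctrl.current_tool_pos(); print("expected tip px",proj("side",[t[0],t[1],t[2]-.0635]),"at by offsets",proj("side",[t[0],t[1]+.01,t[2]-.0635]))
cv2.imwrite("pics/c4.png",cv2.resize(cv2.imread("pics/side2.png")[240:360,240:370],None,fx=5,fy=5))
E
```

```text
w 12.99636935485997 [ 0.2788 -0.0406  0.2417]
13.297741529830867 [0.4427 0.2091 0.165 ] [ 0.7219 -0.1973 -0.4255] 8.9833
expected tip px [[303.794  312.8458]] at by offsets [[301.1407 316.1847]]
```

View pics/c4.png

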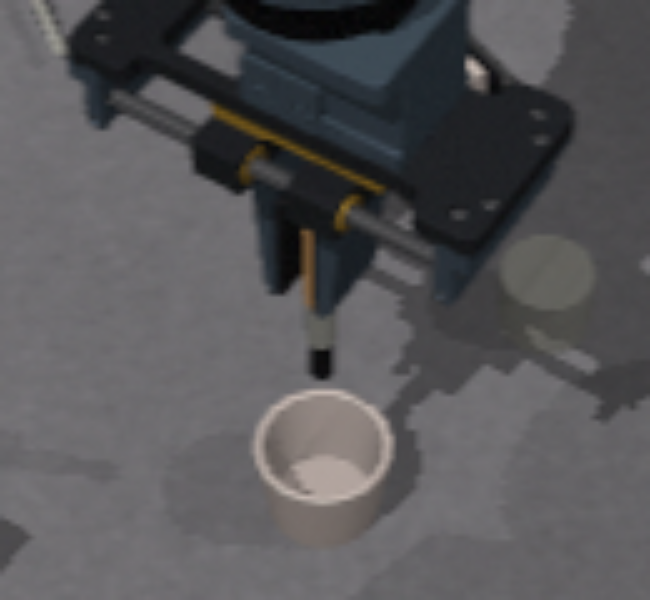

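Brush is held upright with its tip at (304,315), as predicted, over the pot. Now dip and dab.

```bash
python3 - <<'E'
from h import *
t0=ctrl.current_tool_pos()
ctrl.move_l([.4418,.2085,.080],.12,contact_N=8); ctrl.sleep(.25); print(ctrl.current_tool_pos())
ctrl.move_l([.4418,.2085,.165],.15)
ctrl.move_l([.547,-.0181,.165],.2); ctrl.move_l([.547,-.0181,.118],.12)
print(ctrl.current_contact_force())
c=ctrl.move_l([.547,-.0181,.1045],.02,contact_N=2.5); print(c,ctrl.current_tool_pos(),ctrl.current_contact_force())
ctrl.sleep(.2);print(ctrl.current_contact_force(),ctrl.current_t())
E
```

```text
[0.4421 0.2086 0.0805]
[-0.3677  0.9487  0.8059]
True [ 0.5471 -0.0181  0.1066] [-0.5306  0.9357  5.6537]
[0.4601 0.0995 5.3439] 13.6083
```

```bash
python3 - <<'E'
from h import *
import cv2
ctrl.move_l([.547,-.0181,.165],.15)
ctrl.move_l([.51,.2,.165],.22); ctrl.move_l([.5647,.3406,.165],.2); ctrl.move_l([.5647,.3406,.125],.1)
ctrl.sleep(.1); f0=ctrl.current_contact_force()
c=ctrl.move_l([.5647,.3406,.0675],.05,contact_N=4); print(c,ctrl.current_tool_pos(),ctrl.current_contact_force()-f0)
for n in("side",): cv2.imwrite(f"pics/{n}3.png",ctrl.read_camera(n))
print(ctrl.current_t())
cv2.imwrite("pics/c5.png",cv2.resize(cv2.imread("pics/side3.png")[290:390,150:260],None,fx=5,fy=5))
E
```

```text
True [0.5646 0.3406 0.0679] [-0.137  -1.6151  8.3006]
18.0167
```

View pics/c5.png

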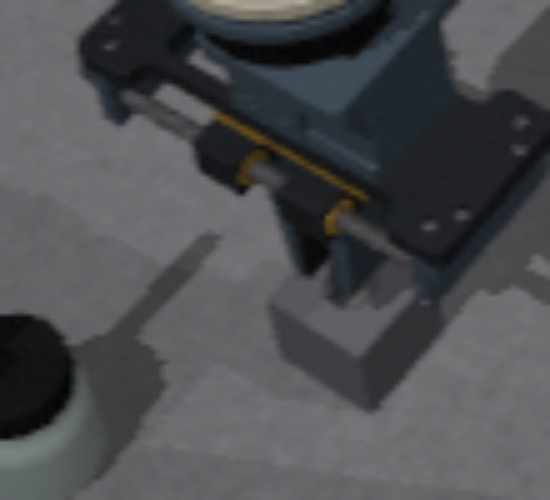

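Brush is down in its hole (floor contact at the expected height, nothing off in the view). Release it and go to the upper half.

```bash
python3 - <<'E'
from h import *
import cv2
ctrl.command_gripper(.5); ctrl.sleep(.3)
ctrl.move_l([.5646,.3406,.2],.15)
g=[.4711,-.3098]; Ru=R(np.deg2rad(-54.8))
ctrl.goto([*g,.12],Ru)
s=ctrl.read_camera("side"); cv2.imwrite("pics/side4.png",s); cv2.imwrite("pics/top4.png",ctrl.read_camera("top"))
print(ctrl.current_t(),ctrl.current_q(),ctrl.current_grip_width())
a=cv2.resize(s[310:390,170:270],(400,320)); b=cv2.resize(s[140:240,350:450],(400,400))
b=b[:320]; cv2.imwrite("pics/c6.png",np.hstack([a,b]))
E
```

```text
22.4667 [-39.3303  29.6937  92.0076   0.0051  58.2916  15.4054] 0.4947650281513556
```

View pics/c6.png

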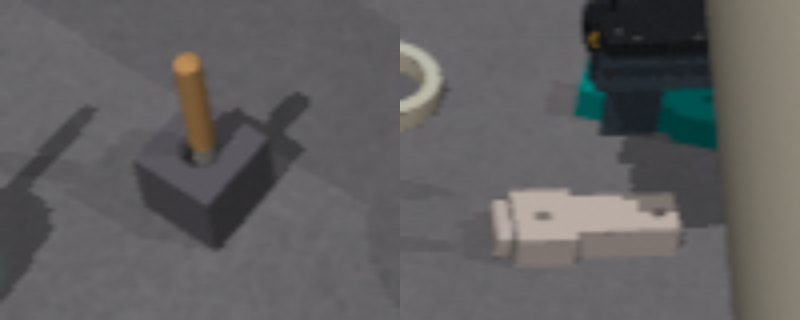

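Brush stands in its holder, slightly leaning against the hole edge, and the upper half is undisturbed. Grasp it, lift, and measure its pose in the hand.

```bash
python3 - <<'E'
from h import *
import cv2
ctrl.command_gripper(.65); g=[.4711,-.3098]
ctrl.move_l([*g,.03],.12); print(ctrl.move_l([*g,.005],.04,contact_N=5),ctrl.current_tool_pos())
ctrl.command_gripper(0.); print("w",ctrl.current_grip_width()*91,ctrl.current_tool_pos())
ctrl.sleep(.1)
p=ctrl.current_tool_pos()
ctrl.move_l([p[0],p[1],.12],.12)
# to above the lower; place upper origin over lower: grip is at x=-6
yl=np.deg2rad(-21.5); Rl=R(yl-np.pi/2)
t=np.array([.5526,-.0203])-.006*np.array([np.cos(yl),np.sin(yl)])
print("target",t)
ctrl.goto([*t,.12],Rl)
print(ctrl.current_tool_pos(),ctrl.current_grip_width()*91,ctrl.current_contact_force(),ctrl.current_t())
ctrl.sleep(.2)
for n in("side","top"): cv2.imwrite(f"pics/{n}5.png",ctrl.read_camera(n))
s=cv2.imread("pics/side5.png"); T=cv2.imread("pics/top5.png")
cv2.imwrite("pics/c7.png",np.hstack([cv2.resize(s[180:300,260:360],(500,600),interpolation=2),cv2.resize(T[180:280,290:340],(300,600),interpolation=2)]))
E
```

```text
False [ 0.4711 -0.3099  0.005 ]
w 35.93122126829025 [ 0.4713 -0.3099  0.0052]
target [ 0.547  -0.0181]
[ 0.547  -0.0186  0.1198] 35.96944671524945 [-0.4989 -0.9069 -0.3777] 27.6833
```

View pics/c7.png

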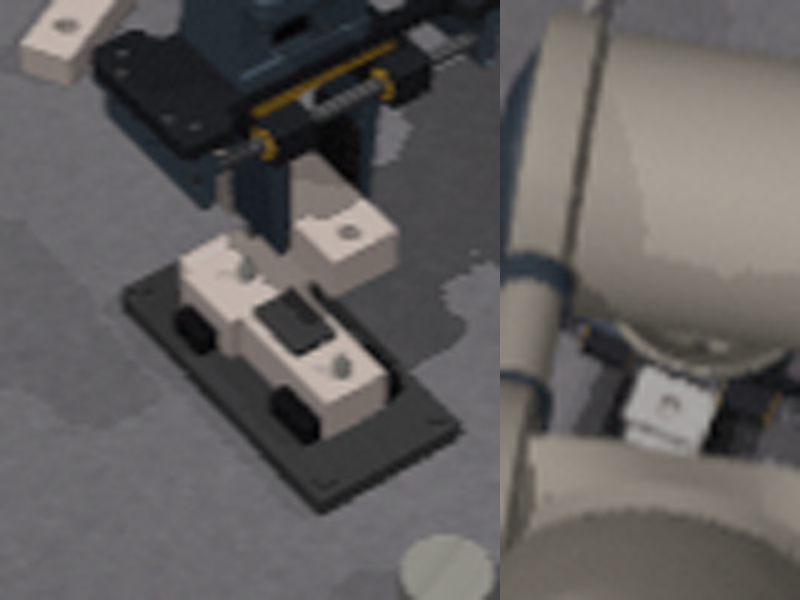

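```bash
python3 - <<'E'
from h import *
t=ctrl.current_tool_pos(); Rt=ctrl.current_eef_rot(); yaw=np.arctan2(Rt[1,0],Rt[0,0])+np.pi/2
print(np.degrees(yaw)); z=(t[2]-.0052)*1000
o=t[:2]+.006*np.array([np.cos(yaw),np.sin(yaw)]); v=[*o,yaw]; print(v)
m=[(-44,0,z+24),(-56,18,z+24),(-56,-18,z+24),(-56,-18,z)]
print(proj("side",place(v,m))); print(px((260,180),[(349,232),(335,265),(398,230),(398,262)]))
print(proj("top",place(v,m[:3])),px((290,180),[(170,402)],6))
print(place(v,[(34,0,z),(-44,0,z)])-place([.5526,-.0203,np.deg2rad(-21.5)],[(34,0,40),(-44,0,40)]))
E
```

```text
-21.52407796255415
[np.float64(0.5526064778265739), np.float64(-0.020717822755046945), np.float64(-0.37566602890252265)]
[[329.4981 225.0671]
 [326.3316 231.508 ]
 [339.0117 224.8158]
 [338.6288 232.134 ]]
[[329.4 226. ]
 [326.6 232.6]
 [339.2 225.6]
 [339.2 232. ]]
[[317.9876 246.8646]
 [310.2419 248.4148]
 [322.431  253.3765]] [[317.9167 246.5833]]
[[ 0.     -0.0004  0.0748]
 [ 0.     -0.0004  0.0748]]
```

Predicted and observed pixels agree to about 1 px, so the half sits in the hand as planned. Lower onto the dowels with force checks.

```bash
python3 - <<'E'
from h import *
t=[.547,-.0181]
ctrl.move_l([*t,.064],.08); ctrl.sleep(.15); f0=ctrl.current_contact_force(); print(ctrl.current_tool_pos(),f0)
for z in (.058,.054,.0515):
    c=ctrl.move_l([*t,z],.03,contact_N=8); print(z,c,ctrl.current_tool_pos(),ctrl.current_contact_force()-f0,ctrl.current_wrist_torque())
    if c: break
print(ctrl.current_t())
E
```

```text
[ 0.5474 -0.0181  0.0645] [-0.2518  0.0506 -0.6117]
0.058 False [ 0.5468 -0.0181  0.0578] [ 0.7036 -0.8896 -0.7617] [0.0749 0.0395 0.0514]
0.054 False [ 0.5474 -0.0183  0.0539] [ 3.1009 -1.6192 -1.8619] [-0.2306 -0.5302 -0.0555]
0.0515 False [ 0.5479 -0.0185  0.0514] [ 6.6535 -4.4579 -3.8084] [-0.6907 -1.0815  0.0088]
29.8667
```

The dowels are engaged and push the part sideways along +x of the probe. I comply with that shift and continue down.

```bash
python3 - <<'E'
from h import *
t=np.array([.547,-.0181]); f0=np.array([-.25,.05,-.6])
z=.0515
def rel():
    f=ctrl.current_contact_force()-f0; return f
for i in range(14):
    f=rel(); t=t+np.clip(f[:2]*.0001,-.0006,.0006)
    if f[2]>20: break
    if i>1 and f[2]<20: z-=.001
    if z<.041: break
    ctrl.move_l([*t,z],.02); ctrl.sleep(.05)
    print(round(z,4),t,ctrl.current_tool_pos(),rel(),ctrl.current_grip_width()*91)
print(ctrl.current_wrist_torque(),ctrl.current_t())
E
```

```text
0.0515 [ 0.5476 -0.0185] [ 0.5479 -0.0186  0.0515] [ 5.088  -2.2732 -3.2652] 35.8479657469775
0.0515 [ 0.5481 -0.0188] [ 0.548  -0.0187  0.0515] [ 3.0109 -1.1669 -0.8461] 35.49798210460009
0.0505 [ 0.5484 -0.0189] [ 0.5481 -0.0188  0.0504] [ 2.1101 -0.1203 -0.5368] 35.68534068843562
0.0495 [ 0.5486 -0.0189] [ 0.5483 -0.0188  0.0495] [-2.77    0.2459  3.5835] 35.72092083161214
0.0485 [ 0.5483 -0.0189] [ 0.5483 -0.0188  0.0485] [-2.1468  0.1512  5.1705] 35.44914310702801
0.0475 [ 0.5481 -0.0189] [ 0.5482 -0.0188  0.0475] [-1.3207  1.3622  5.3714] 35.63621070976823
0.0465 [ 0.548  -0.0187] [ 0.5482 -0.0188  0.0466] [-1.4859 -0.3645  7.5277] 35.770336264378265
0.0455 [ 0.5478 -0.0188] [ 0.5482 -0.0188  0.0457] [-0.7268 -0.1824  6.0751] 35.74733467752364
0.0445 [ 0.5478 -0.0188] [ 0.5482 -0.0189  0.045 ] [-2.7324  0.3533 13.4484] 35.866368614757256
0.0435 [ 0.5475 -0.0187] [ 0.5484 -0.0189  0.0447] [-3.4681  0.2537 27.2784] 35.663214042006516
[ 0.049   0.8982 -0.123 ] 32.8667
```

Spring contact came at 0.0502 and a hard stop near 0.045, which is joint face at 40 mm. Check that it stays put, and look.

```bash
python3 - <<'E'
from h import *
import cv2
for i in range(3):
    ctrl.sleep(.5); print(ctrl.current_tool_pos(),ctrl.current_contact_force(),ctrl.current_wrist_torque(),ctrl.current_grip_width()*91)
print(ctrl.current_t()); s=ctrl.read_camera("side"); cv2.imwrite("pics/side6.png",s)
cv2.imwrite("pics/c8.png",np.hstack([cv2.resize(s[200:300,270:370],(500,500),interpolation=2),cv2.resize(s[290:390,180:240],(300,500),interpolation=2)]))
t=ctrl.current_tool_pos(); Rt=ctrl.current_eef_rot(); yaw=np.arctan2(Rt[1,0],Rt[0,0])+np.pi/2
v=[*(t[:2]+.006*np.array([np.cos(yaw),np.sin(yaw)])),yaw]; print(v,np.degrees(yaw))
q=proj("side",place(v,[(-56,18,40),(-56,-18,40),(-56,18,64),(-56,-18,64)])); print((q-[270,200]+.5)*5)
E
```

```text
[ 0.5483 -0.0189  0.0447] [-5.3737  0.7845 26.2047] [ 0.1578  0.8948 -0.1975] 35.80257848759863
[ 0.5484 -0.0189  0.0447] [-4.7526 -0.486  26.1321] [ 0.0485  0.8893 -0.1044] 35.544205678251934
[ 0.5484 -0.0189  0.0447] [-4.4819  0.4682 27.2333] [ 0.112   0.916  -0.1432] 35.92829336279788
34.3667
[np.float64(0.5539305490915846), np.float64(-0.021056584620451343), np.float64(-0.3753265117875215)] -21.504625064792126
[[277.8572 302.9237]
 [337.9977 269.734 ]
 [278.8427 269.2301]
 [339.738  235.9668]]
```

View pics/c8.png

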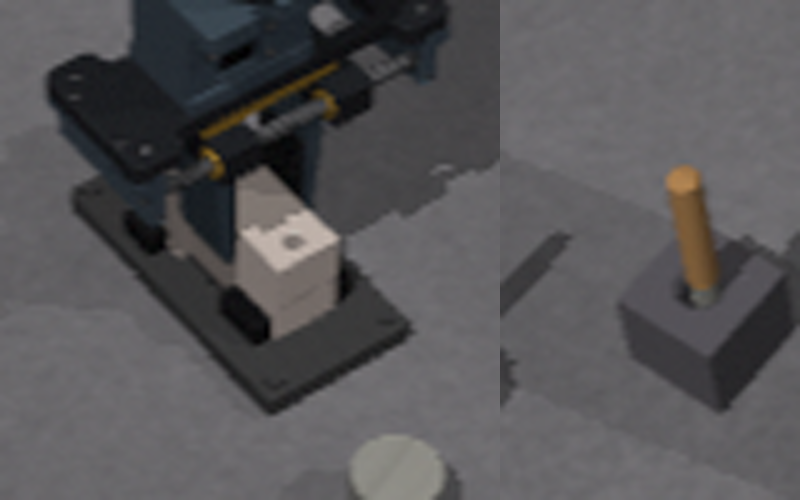

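The crop shows the halves flush: only a thin joint line at about (305,295), end corners at (278,270) and (338,238) as predicted for closed, and the dowel visible in its hole. The brush is still standing, so I hand in.

```bash
python3 - <<'E'
from bench import ctrl
ctrl.sign_off(); print(ctrl.current_t(),ctrl.current_contact_force())
E
```

```text
the job is handed in; nothing more can be done
the job is handed in; nothing more can be done
```

The job is done and handed in at about 34 s of the 64 s allowed. The sign-off gives no verdict, so what follows rests on my own checks.

- **Brush:** I dipped it in the pot without touching the floor of the pot. I dabbed the sprung block at about 5 N, then put the brush back in its holder and let go. The last picture shows it standing there, leaning slightly against the edge of the hole.
- **Upper half:** I fitted it head over head on the dowels. On the way down the dowels pushed it sideways, so I shifted it about 1 mm to follow them.
- **Closed joint:** The block began to resist at about 45 mm, and a hard stop came at a joint-face height of about 40 mm. The press held steady at about 26–27 N with no drift over 1.5 s. The last picture shows the joint closed, with the corners within about 2 mm of where they should be.

**Disagreements:** The two cameras differed by about 1–2 mm in y. Finger contact later matched the combined estimate. The dab touched about 2 mm lower than computed, most likely because the block gave a little. A leftover sideways force of about 5 N and a wrist moment of about 0.9 N m remained while pressing.

I did not check the pot and the bystanders again one by one. Nothing unexpected touched the arm near them.

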